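Set out two T-stoppers from the closures drawer

ROBOT

A 7-joint arm with a two-finger parallel gripper is mounted at the origin on the work surface. World frame = base frame: x ahead of the robot, y to its left, z up, the work surface at z = 0. Lengths are in m, angles in rad, forces in N, time in s.
With the tool pointing down it reaches from about 0.4 to 0.875 m from the base axis. Payload 6.5 kg.
Tool frame: the origin (TCP) lies on the centre line of the jaws, within the pads' length; the fingertips stand 14 mm ahead of it and the grasp point (between the pads) lies 5 mm behind it (ctrl.nose_length is the distance from the TCP to the fingertips, in m); z points along the fingers, y is the line along which they close (so a half turn about z gives the same grasp; the last joint's range is limited). The gripper opens to 85 mm and grips with 20 to 120 N. Pads are 22 mm wide; open, the fingers measure 114 mm over their backs; the gripper's body (76 mm by 85 mm) begins 54 mm behind the grasp point. The pads swing forward as they close: fully open they stand 13 mm farther back than shut.
Start: joints at [-1.184, 0.536, -0.004, 1.538, 0.003, 1.067, -0.071], TCP at [0.284, 0.584, 0.245] pointing down, gripper open.
Joint ranges: [-2.7, 2.7], [-0.37, 2.16], [-1.27, 1.26], [0.24, 2.4], [-1.31, 4.45], [0.19, 1.91], [-2.76, 2.76]. Speed limits (rad/s): [2.39, 2.39, 3.14, 3.14, 3.14, 3.14, 3.14].

INTERFACE

Orientations are given as a rotation vector (axis times angle).
In Python, from bench import ctrl gives the robot as it stands. Calls block until the motion is done:
- ctrl.move_to(position, orientation): joint-space move of the TCP to a pose.
- ctrl.move_l(position, rot=None, vel=0.15, f_stop=None): straight line of the TCP; rot=None keeps the orientation; vel is the mean speed in m/s. With f_stop (N) it stops when the force on the tool has changed by that much, and returns True; else False.
- ctrl.movej(angles): joint-space move.
- ctrl.set_gripper(opening, squeeze=None): finger opening in m; squeeze is the grip in N (None keeps the last); returns when the fingers have stopped.
- ctrl.dwell(seconds).
- ctrl.inverse_kinematics(position, orientation): joint angles nearest the present ones, or None.
- ctrl.get_state(): the state.
- ctrl.grab_frame(name): name is "side" or "top" or "wrist"; returns the picture (384x512x3 uint8, red, green, blue); there is no depth.
- ctrl.get_calibration(name): a dict with "fx", "fy", "cx", "cy" (pixels), "dist_coeffs" ([k1, k2, p1, p2, k3] as OpenCV has them; the pictures are not rectified), "xyz" and "orientation" of the camera in the world; the wrist camera has in their place "tool_from_camera" (4x4, takes a point from camera to tool coordinates, whose origin is the TCP and whose axes are the flange's). Camera axes: x right, y up, looking along -z (the intrinsics and any distortion apply to the point x, -y, -z); pixel columns grow to the right and rows downward; lengths in m; the calibration is good to about 2 mm. A picture is of the moment at which its call begins: read the wrist's pose just before it. get_calibration takes no time and is no camera call.
A pose or a line that the arm cannot do raises ctrl.Unreachable and nothing moves.
- ctrl.close_job(): hands the job in; it is judged then, once.
The state is a dict: "clock": time; "joint_pos": joint angles; "joint_vel": joint speeds; "effort": joint torques, N m; "position": TCP position; "ee_rot": TCP orientation; "force": force on the tool from outside, world axes, zero at the start; "moment": the same for the moment, N m; "width": finger opening in m; "finger_force": force on a finger pad.
Only numpy, scipy, OpenCV 4.12 (cv2) and the standard library are available. Lean on these libraries where they do the work, as an engineer would, in place of code of your own. Each camera call takes 0.05 s, during which the arm holds its last target. There are 200 camera calls.

TASK

Pull the top drawer of the small grey closures cabinet all the way out to its stop and leave it out. Pick the two T-shaped stoppers (cork stem on a wide metal head) out of its cells and stand both on the flat floor of the shallow metal tray, heads down and stems up, let go and still standing. Leave the other caps and corks in the drawer, and do not push or tip the bottles and the bowl.

Things in the scene. Friction and masses are not known exactly. Their poses are not given: they have to be found in the camera images.
- cab: Grey closures cabinet, fixed, 190 deep (x) x 316 wide (y) x 150 high, two drawers one above the other; both slide out along its -x, towards the robot. Origin: centre of its underside; z up. The lower drawer is not needed.
- drawer (a joint): Top drawer, in m: 0 shut, 0.15 fully out at its stop. Starts shut or up to 8 mm ajar. Slides with about 1 N of friction plus 4 N per m/s.
- drawer_handle (a point): Middle of the top drawer's handle bar: a round steel bar, about 10 thick and 120 long, parallel to the cabinet's y, its centre line 35 in front of the drawer's front panel, 114 above the table and 36 below the cabinet's top. Moves with the drawer; axes as the cabinet's. It can be pinched from above, one finger in front and one behind.
- drawer_floor (a point): Centre of the top drawer's inner floor, 83 above the table (inside 150 x 276). Moves with the drawer; axes as the cabinet's. Six cells, two rows in x by three columns in y, each 73 (x) x 89 (y), centres at x +-38.5, y 0 and +-93. The dividers rise 18 above the floor, the side walls 31, the front panel 53; the cabinet's top is 67 above the floor. With the drawer fully out, the middle of the rear row of cells is about 31 in front of the cabinet.
- tstop0: T-shaped bottle stopper: an aluminium disc head, 30 diameter and 12 thick, with a cork stem 19 in diameter and 30 long rising from its middle (42 tall in all, 20 to 45 g). Starts standing head down, stem up, on the floor of one of the six cells of the top drawer; which cell varies. Origin: centre of the head's flat underside; z points along the stem.
- tstop1: T-shaped bottle stopper: an aluminium disc head, 30 diameter and 12 thick, with a cork stem 19 in diameter and 30 long rising from its middle (42 tall in all, 20 to 45 g). Starts standing head down, stem up, on the floor of one of the six cells of the top drawer; which cell varies. Origin: centre of the head's flat underside; z points along the stem.
- cap0: Plain aluminium screw cap, a flat-topped cylinder 31 diameter and 24 tall, no stem; starts upright in one of the cells. Not wanted. Origin: centre of its underside.
- cap1: Plain aluminium screw cap, a flat-topped cylinder 31 diameter and 24 tall, no stem; starts upright in one of the cells. Not wanted. Origin: centre of its underside.
- cork0: Straight cork plug, a cylinder 24 diameter and 36 tall with no head; starts upright in one of the cells. Not wanted. Origin: centre of its underside.
- cork1: Straight cork plug, a cylinder 24 diameter and 36 tall with no head; starts upright in one of the cells. Not wanted. Origin: centre of its underside.
- tray_in (a point): Centre of the flat inner floor of the shallow bright metal tray, fixed to the table, left of the drawer. Inside 192 (along this point's x) x 142 (y), floor about 5 above the table; walls 4 thick, rim 15 above the table. z up.
- bottle0: Clear glass bottle, 66 diameter, 200 tall, standing loose right of the cabinet; bystander. Origin: centre of its underside.
- bottle1: Amber glass bottle, 66 diameter, 200 tall, standing loose right of the cabinet; bystander. Origin: centre of its underside.
- bowl: Steel bowl, 120 across the rim, 50 high, loose, beyond the tray; bystander. Origin: centre of its underside.
Not all that is in view belongs to the job. Of the things that look like the part that bears tray_in, the largest one is meant.

How it is judged:
On the way, in this order (a step that is already met when the one before it is completed fails the run):
1. the top drawer is pulled out to its stop (at least 143 of 150 mm) (value of joint drawer above 0.143 m), for 0.2 s.
2. one T-stopper stands released in the tray, head down (((x of tstop0 in the frame of tray_in between -0.086 and 0.086 m and y of tstop0 in the frame of tray_in between -0.061 and 0.061 m and z of tstop0 in the frame of tray_in between -0.004 and 0.004 m and angle between tstop0's own z axis and vertical below 0.12 rad and linear speed of tstop0 below 0.02 m/s and contact force between tstop0 and the fingers below 0.05 N) or (x of tstop1 in the frame of tray_in between -0.086 and 0.086 m and y of tstop1 in the frame of tray_in between -0.061 and 0.061 m and z of tstop1 in the frame of tray_in between -0.004 and 0.004 m and angle between tstop1's own z axis and vertical below 0.12 rad and linear speed of tstop1 below 0.02 m/s and contact force between tstop1 and the fingers below 0.05 N))), for 0.2 s.
At the end, for the whole second after the job is handed in: Both T-stoppers stand released and still on the tray's floor, stems up: within 0.12 rad of upright, undersides within 4 mm of the floor, centres within 86 mm (x) and 61 mm (y) of the tray's centre. The top drawer is out at least 135 mm, with the two caps and two corks in it (value of joint drawer above 0.135 m and x of tstop0 in the frame of tray_in between -0.086 and 0.086 m and y of tstop0 in the frame of tray_in between -0.061 and 0.061 m and z of tstop0 in the frame of tray_in between -0.004 and 0.004 m and angle between each of tstop0, tstop1's own z axis and vertical below 0.12 rad and linear speed of each of tstop0, tstop1 below 0.02 m/s and contact force between each of tstop0, tstop1 and the fingers below 0.05 N and x of tstop1 in the frame of tray_in between -0.086 and 0.086 m and y of tstop1 in the frame of tray_in between -0.061 and 0.061 m and z of tstop1 in the frame of tray_in between -0.004 and 0.004 m and distance between each of cap0, cap1, cork0, cork1 and drawer_floor below 0.16 m and z of cap0 in the frame of drawer_floor between -0.01 and 0.04 m and z of cap1 in the frame of drawer_floor between -0.01 and 0.04 m and z of cork0 in the frame of drawer_floor between -0.01 and 0.04 m and z of cork1 in the frame of drawer_floor between -0.01 and 0.04 m); the robot touches nothing.
It fails at once if the clear bottle is pushed more than 25 mm or tipped over (distance of bottle0 from where it was at the start of the episode above 0.025 m or angle between bottle0's own z axis and vertical above 0.35 rad).
It fails at once if the amber bottle is pushed more than 25 mm or tipped over (distance of bottle1 from where it was at the start of the episode above 0.025 m or angle between bottle1's own z axis and vertical above 0.35 rad).
It fails at once if the steel bowl is pushed more than 25 mm or tipped over (distance of bowl from where it was at the start of the episode above 0.025 m or angle between bowl's own z axis and vertical above 0.35 rad).
It also fails if it takes over 72 s, if anything falls off the work surface, if the arm or the gripper's body presses on something with over 40 N, if the wrist force passes 120 N, or if a joint passes its speed limit or range.

## Working session

There is one attempt and no reset: what is moved stays moved. The work goes in short steps, each a Python script; the robot and the scene stay as the last script left them, time stands still between calls to the robot, and variables do not carry over. Pictures are saved under pics/ and viewed, at most 10 in all, crops included, and the job is handed in when it is done.

```bash
mkdir -p pics; ls
python3 - <<'E'
from bench import ctrl
import cv2,numpy as np
s=ctrl.get_state();print(s['clock'],s['position'],s['ee_rot'])
a=[ctrl.grab_frame(n) for n in("top","side")]
for n,i in zip(("top","side"),a):
    cv2.imwrite(f'pics/{n}0.png',i[:,:,::-1]);c=ctrl.get_calibration(n);print(n,c)
print(ctrl.get_calibration("wrist"))
E
```

```text
pics
0.0 [0.28411313 0.58394651 0.24440305] [-7.05001247e-01 -3.06119729e+00  2.68608374e-03]
top {'fx': 375.4242986909786, 'fy': 375.4242986909786, 'cx': 255.15736174731524, 'cy': 189.98076440728042, 'dist_coeffs': array([-0.12677519,  0.        ,  0.        ,  0.        ,  0.        ]), 'xyz': array([0.41488465, 0.01780704, 1.38019981]), 'orientation': array([ 0.12952787, -0.10142517, -1.54389262])}
side {'fx': 415.98125988649633, 'fy': 415.98125988649633, 'cx': 255.37181337499462, 'cy': 186.40892483437437, 'dist_coeffs': array([-0.12495492,  0.        ,  0.        ,  0.        ,  0.        ]), 'xyz': array([ 8.91277443e-04, -6.45153633e-01,  1.08594416e+00]), 'orientation': array([ 0.71934735, -0.26489518, -0.71462384])}
{'fx': 304.88392875587033, 'fy': 304.88392875587033, 'cx': 251.0268861247366, 'cy': 185.84270453515234, 'dist_coeffs': array([-0.0513146,  0.       ,  0.       ,  0.       ,  0.       ]), 'tool_from_camera': array([[-4.34115778e-04,  9.60545126e-01,  2.78123845e-01,
         7.05537866e-02],
       [ 9.99999889e-01,  4.67198348e-04, -5.26720951e-05,
        -2.49982963e-04],
       [-1.80532925e-04,  2.78123792e-01, -9.60545222e-01,
        -1.29850394e-01],
       [ 0.00000000e+00,  0.00000000e+00,  0.00000000e+00,
         1.00000000e+00]])}
```

View pics/top0.png

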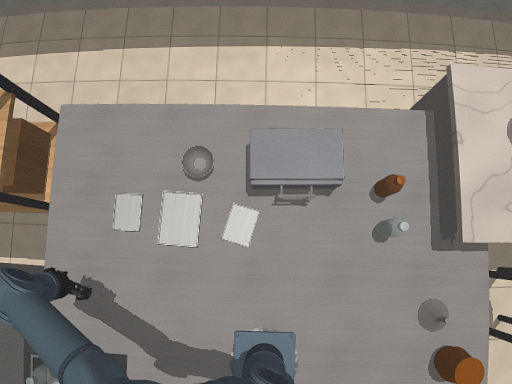

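View pics/side0.png

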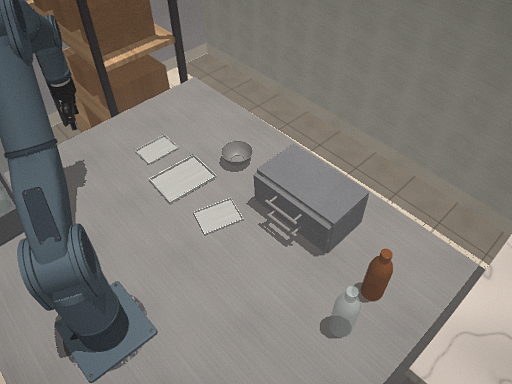

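Top view: tray candidates are at (128,212), (180,219) and (240,225). The one at (180,219) is the largest, so I choose it. The cabinet top is around (297,155), the handle near (295,193), and the bottles are at (390,186) and (396,228). The bowl is at (198,162). I'll check with one close crop and measure.

```bash
cat > h.py <<'E'
import numpy as np,cv2
from scipy.spatial.transform import Rotation as R
from bench import ctrl
def ray(name,uv,pose=None):
    c=ctrl.get_calibration(name);K=np.array([[c['fx'],0,c['cx']],[0,c['fy'],c['cy']],[0,0,1]])
    p=cv2.undistortPoints(np.array(uv,float).reshape(-1,1,2),K,c['dist_coeffs'])[:,0]
    d=np.c_[p[:,0],-p[:,1],-np.ones(len(p))]
    if 'xyz' in c: M=R.from_rotvec(c['orientation']).as_matrix();o=np.array(c['xyz'])
    else:
        s=pose or ctrl.get_state();W=R.from_rotvec(s['ee_rot']).as_matrix();T=np.array(c['tool_from_camera'])
        M=W@T[:3,:3];o=np.array(s['position'])+W@T[:3,3]
    return o,d@M.T
def plane(name,uv,z,pose=None):
    o,d=ray(name,uv,pose);t=(z-o[2])/d[:,2];return o+d*t[:,None]
def down(yaw):  # tool z down, tool x (camera side) at heading yaw
    x=np.array([np.cos(yaw),np.sin(yaw),0]);z=np.array([0,0,-1.]);return R.from_matrix(np.c_[x,np.cross(z,x),z]).as_rotvec()
def shot(name,fn):
    s=ctrl.get_state();i=ctrl.grab_frame(name);cv2.imwrite('pics/'+fn+'.png',i[:,:,::-1]);return s,i[:,:,::-1]
E
python3 - <<'E'
from h import *
i=cv2.imread('pics/top0.png')
a=cv2.resize(i[110:260,100:360],None,fx=3,fy=3,interpolation=cv2.INTER_CUBIC)
cv2.imwrite('pics/crop.png',a)
m=(i.min(2)>175).astype(np.uint8); m[:100]=0;m[260:]=0;m[:,:100]=0;m[:,360:]=0
m=cv2.morphologyEx(m,cv2.MORPH_CLOSE,np.ones((5,5)))
for c in cv2.findContours(m,0,1)[0]:
    if cv2.contourArea(c)>200:
        r=cv2.minAreaRect(c);b=plane('top',cv2.boxPoints(r),.012);print(r,b.round(4)[:,:2],b.mean(0).round(4),np.linalg.norm(b[0]-b[1]),np.linalg.norm(b[1]-b[2]))
E
```

```text
((240.20651245117188, 224.51255798339844), (27.804462432861328, 36.888587951660156), 17.52556800842285) [[0.4392 0.1632]
 [0.5687 0.127 ]
 [0.5402 0.0289]
 [0.4115 0.066 ]] [0.4899 0.0963 0.012 ] 0.13450189086403855 0.10211931085178587
((126.77460479736328, 210.97952270507812), (26.70804214477539, 37.662872314453125), 5.194429397583008) [[0.4606 0.5759]
 [0.602  0.5733]
 [0.5953 0.4689]
 [0.4551 0.4728]] [0.5283 0.5227 0.012 ] 0.14145347401943736 0.10457261991552246
((179.29347229003906, 218.08265686035156), (40.17844009399414, 54.517520904541016), 5.946863651275635) [[0.4129 0.4017]
 [0.6142 0.3921]
 [0.602  0.2409]
 [0.4027 0.253 ]] [0.5079 0.3219 0.012 ] 0.20153941805481065 0.15170735006883074
```

View pics/crop.png

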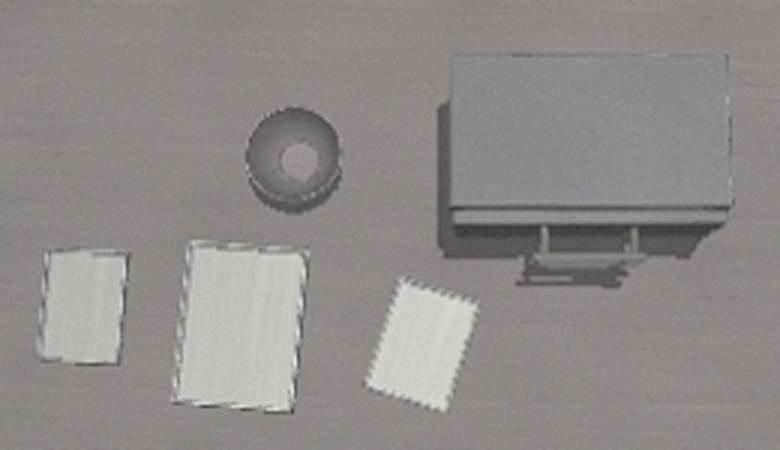

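The crop shows the chosen tray at crop (240,325), the cabinet-top corners at (451,56) to (728,205), and the handle bar from (530,259) to (648,259).

Run:
```python
from h import *
f=lambda u,v:(100+(u+.5)/3-.5,110+(v+.5)/3-.5)
c=plane('top',[f(451,56),f(728,56),f(728,205),f(451,205)],.15);print(c.round(4),c.mean(0))
h=plane('top',[f(530,259),f(648,259)],.117);print(h.round(4),h.mean(0))
for p in[(.51,-.07,.3),(.35,-.08,.3),(.35,-.08,.1),(.5,0,.26),(.65,.1,.3)]:
  for y in(0,np.pi,np.pi/2,-np.pi/2):
    q=ctrl.inverse_kinematics(np.array(p),down(y));print(p,round(y,2),None if q is None else np.round(q,2))
```

```text
[[ 0.8095  0.0651  0.15  ]
 [ 0.8173 -0.2505  0.15  ]
 [ 0.6445 -0.2479  0.15  ]
 [ 0.6374  0.0604  0.15  ]] [ 0.72714465 -0.09322455  0.15      ]
[[ 0.5833 -0.0295  0.117 ]
 [ 0.5863 -0.1631  0.117 ]] [ 0.58482434 -0.09629615  0.117     ]
(0.51, -0.07, 0.3) 0 [-0.69  0.34  0.92  1.87 -0.3   1.08 -1.22]
(0.51, -0.07, 0.3) 3.14 [-0.33  0.26  0.46  1.85 -0.13  1.06  1.75]
(0.51, -0.07, 0.3) 1.57 [-0.47  0.27  0.63  1.86 -0.18  1.07  0.23]
(0.51, -0.07, 0.3) -1.57 [-0.8   0.41  1.1   1.87 -0.4   1.11 -2.68]
(0.35, -0.08, 0.3) 0 [-0.8  -0.15  0.84  2.2   0.13  1.05 -1.6 ]
(0.35, -0.08, 0.3) 3.14 [-0.49 -0.1   0.56  2.19  0.06  1.03  1.61]
(0.35, -0.08, 0.3) 1.57 [-0.65 -0.12  0.7   2.2   0.09  1.04  0.01]
(0.35, -0.08, 0.3) -1.57 None
(0.35, -0.08, 0.1) 0 [-0.51  0.42  0.72  2.4  -0.61  0.5  -0.85]
(0.35, -0.08, 0.1) 3.14 [-0.12  0.34  0.25  2.38 -0.2   0.44  1.87]
(0.35, -0.08, 0.1) 1.57 [-0.43  0.4   0.62  2.39 -0.51  0.47  0.62]
(0.35, -0.08, 0.1) -1.57 [ 0.94  0.53 -0.99  2.32  0.77  0.66  2.51]
(0.5, 0, 0.26) 0 [-0.75  0.34  0.82  1.95 -0.29  0.98 -1.37]
(0.5, 0, 0.26) 3.14 [-0.34  0.27  0.3   1.93 -0.09  0.96  1.57]
(0.5, 0, 0.26) 1.57 [-0.52  0.28  0.52  1.94 -0.17  0.96  0.08]
(0.5, 0, 0.26) -1.57 [ 0.75  0.47 -1.07  1.87  0.46  1.08  2.64]
(0.65, 0.1, 0.3) 0 [-0.67  0.58  0.69  1.49 -0.38  1.21 -1.49]
(0.65, 0.1, 0.3) 3.14 [-0.32  0.5   0.14  1.46 -0.07  1.18  1.41]
(0.65, 0.1, 0.3) 1.57 [-0.52  0.53  0.46  1.48 -0.24  1.19 -0.03]
(0.65, 0.1, 0.3) -1.57 [ 0.41  0.74 -1.08  1.41  0.65  1.37  2.47]
```

Run:
```python
from h import *
ctrl.set_gripper(.03)
ctrl.move_to(np.array([.585,-.096,.25]),down(np.pi/2+.022))
s,i=shot('wrist','w1');print(s['clock'],s['position'],s['width'],np.abs(s['force']).max())
import json;json.dump({k:np.array(s[k]).tolist() for k in('position','ee_rot')},open('s1.json','w'))
```

```text
3.3083 [ 0.58528684 -0.09466617  0.24985166] 0.02990332710163382 0.6685543580924235
```

View pics/w1.png

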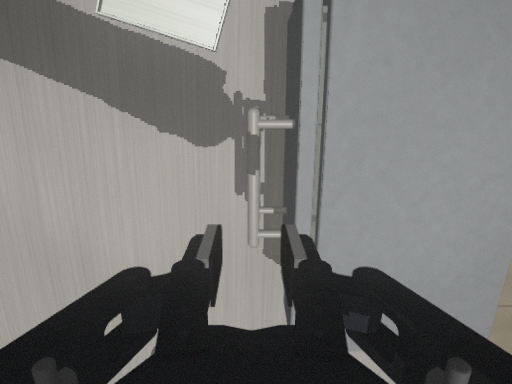

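The wrist view shows the handle bar running vertically from (253,108) to (253,246), between the fingers. The panel's outer edge is at column ~300 and the cabinet lip at ~325.

Run:
```python
from h import *
import json;s=json.load(open('s1.json'))
p=plane('wrist',[(253.5,108),(253,246)],.116,s);print(p.round(4),p.mean(0))
# panel top edge z=.136 (outer edge) and cabinet top front edge
print(plane('wrist',[(302,30),(299,160)],.136,s).round(4), plane('wrist',[(328,30),(318,240)],.15,s).round(4))
```

```text
[[ 0.5858 -0.0323  0.116 ]
 [ 0.5887 -0.1604  0.116 ]] [ 0.58723726 -0.0963503   0.116     ]
[[ 0.6198  0.0253  0.136 ]
 [ 0.6237 -0.072   0.136 ]] [[ 0.6358  0.0231  0.15  ]
 [ 0.6418 -0.1362  0.15  ]]
```

Run:
```python
from h import *
th=.026;r=down(np.pi/2+th);ux=np.array([np.cos(th),np.sin(th),0])
h=np.array([.587,-.096,.110])
ctrl.move_l(h+[0,0,.04],r,vel=.2)
print(ctrl.move_l(h,r,vel=.06,f_stop=10))
ctrl.set_gripper(0.0,40)
s=ctrl.get_state();print(s['clock'],s['position'],s['width'],s['finger_force'],s['force'])
p0=np.array(s['position'])
print(ctrl.move_l(p0-ux*.153,r,vel=.1,f_stop=20))
s=ctrl.get_state();print(s['clock'],s['position'],(p0-s['position'])@ux,s['force'])
ctrl.dwell(.3)
s=ctrl.get_state();print(s['position'],s['force'])
```

```text
True
5.0083 [ 0.58635881 -0.09566453  0.10889363] 0.009439338195410154 38.920308351516724 [-0.27552829 -0.12881172  1.81245424]
True
6.3667 [ 0.4397685  -0.09954545  0.1088646 ] 0.14664166106663332 [ 2.38548398  0.33481465 -1.30879654]
[ 0.439781   -0.09959437  0.10883852] [ 0.56778154 -0.04575265 -1.31818984]
```

Run:
```python
from h import *
import json
th=.026;r=down(np.pi/2+th)
ctrl.set_gripper(.03)
p=np.array(ctrl.get_state()['position'])
ctrl.move_l(p+[0,0,.06],r,vel=.15)
ctrl.move_l([.50,-.06,.30],r,vel=.25)
s,i=shot('wrist','w2');print(s['clock'],s['position'])
json.dump({k:np.array(s[k]).tolist() for k in('position','ee_rot')},open('s2.json','w'))
```

```text
8.3 [ 0.49852509 -0.06032348  0.29822617]
```

View pics/w2.png

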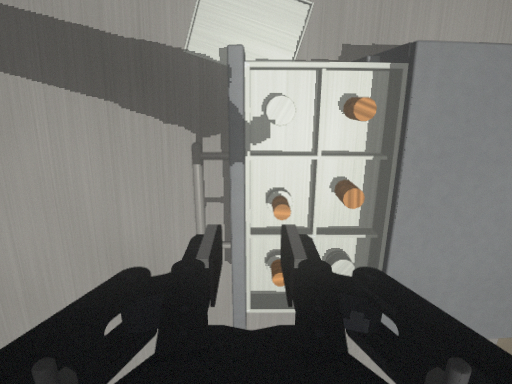

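Front row: the cap is at (281,109). Two slim-stemmed pieces with a pale head at the base, at (281,205) and (279,272), look like the T-stoppers. Rear row: thicker orange tops at (362,108) and (350,194) are the plain corks, and (342,268) is a cap. I'll confirm from nearer.

Run:
```python
from h import *
import json
r=down(np.pi/2+.026)
ctrl.move_l([.50,-.17,.27],r,vel=.25)
s,i=shot('wrist','w3');print(s['clock'],s['position'])
json.dump({k:np.array(s[k]).tolist() for k in('position','ee_rot')},open('s3.json','w'))
hsv=cv2.cvtColor(i,cv2.COLOR_BGR2HSV);m=cv2.inRange(hsv,(3,90,60),(22,255,255))
m=cv2.morphologyEx(m,cv2.MORPH_OPEN,np.ones((3,3)))
for c in cv2.findContours(m,0,1)[0]:
    if cv2.contourArea(c)>80:
        print(cv2.boundingRect(c),cv2.contourArea(c))
cv2.imwrite('pics/w3c.png',cv2.resize(i[0:300,180:430],None,fx=2,fy=2))
```

```text
8.9583 [ 0.49898933 -0.17006294  0.26895868]
(347, 338, 35, 38) 344.0
(279, 186, 19, 18) 252.0
(280, 96, 21, 20) 314.0
(364, 78, 26, 26) 527.5
```

View pics/w3c.png

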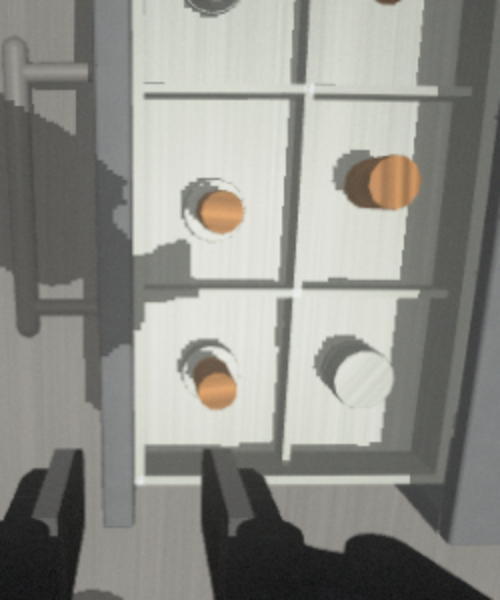

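The close crop shows both orange stems on pale round heads at crop (220,212) and (216,391), full-frame (290,105) and (288,195). These are confirmed as the T-stoppers. The plain cork at (397,182) and the cap at (363,378) are not.

```bash
cat >> h.py <<'E'
def pick(xy,r,z=.113,lift=.09):
    ctrl.set_gripper(.042)
    ctrl.move_to(np.array([*xy,z+.06]),r)
    print('down hit',ctrl.move_l([*xy,z],r,vel=.08,f_stop=6))
    ctrl.set_gripper(0.,25);s=ctrl.get_state();print('grip',s['clock'],s['position'],s['width'],s['finger_force'],s['force'])
    ctrl.move_l([*xy,z+lift],r,vel=.12)
def place(xy,r,zc=.20,zf=.035):
    ctrl.move_l([*xy,zc],r,vel=.2)
    ctrl.move_l([*xy,zf+.015],r,vel=.15)
    print('touch',ctrl.move_l([*xy,zf-.006],r,vel=.02,f_stop=3))
    s=ctrl.get_state();print('place',s['clock'],s['position'],s['width'],s['force'])
    ctrl.set_gripper(.036);ctrl.dwell(.2)
    ctrl.move_l([*xy,.16],r,vel=.12)
    print(ctrl.get_state()['clock'],ctrl.get_state()['width'])
E
python3 - <<'E'
from h import *
import json
s=json.load(open('s3.json'))
P=plane('wrist',[(290,105.3),(288.3,194.8)],.125,s);print(P.round(4))
# head-based check: head outline centre in crop (213,209)/(210,374) at z .095
print(plane('wrist',[(180+214/2,209/2),(180+210/2,373/2)],.093,s).round(4))
r=down(np.pi+.026)
for p in([*P[0,:2],.17],[*P[0,:2],.113],[*P[1,:2],.113],[.55,.32,.2],[.55,.32,.03],[.46,.32,.03]):
    q=ctrl.inverse_kinematics(np.array(p),r);print(None if q is None else np.round(q,2))
E
```

```text
[[ 0.531  -0.1049  0.125 ]
 [ 0.5342 -0.1868  0.125 ]]
[[ 0.532  -0.1048  0.093 ]
 [ 0.5345 -0.1879  0.093 ]]
[-0.08  0.46  0.24  1.9  -0.15  0.8   1.84]
[-0.05  0.55  0.21  1.93 -0.17  0.68  1.86]
[ 0.09  0.58  0.22  1.87 -0.19  0.71  2.01]
[-0.8   0.57  0.29  1.63 -0.19  0.97  1.15]
[-0.7   0.8   0.15  1.69 -0.17  0.67  1.14]
[-0.86  0.72  0.23  1.9  -0.29  0.55  1.16]
```

Run:
```python
from h import *
r=down(np.pi+.026)
pick([.5315,-.1048],r)
print('held',ctrl.get_state()['width'])
if ctrl.get_state()['width']>.012: place([.545,.32],r)
s,i=shot('wrist','w4')
```

```text
down hit False
grip 11.725 [ 0.53192983 -0.10491094  0.11358416] 0.018164369472132284 24.97646391391754 [-1.09571101 -0.15083029  4.78454309]
held 0.017967033257944846
touch True
place 16.8 [0.54483545 0.3199553  0.03463504] 0.01776835038956729 [-0.77511473 -0.75961479  5.45125168]
18.5167 0.035977126714086045
```

View pics/w4.png

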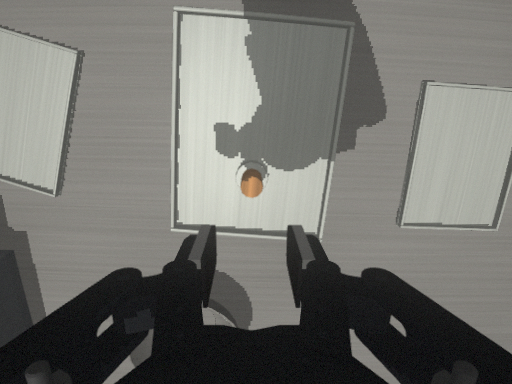

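The first stopper stands upright at (252,180), well inside the tray. Now the second.

Run:
```python
from h import *
r=down(np.pi+.026)
ctrl.move_l([.535,-.1,.22],r,vel=.25)
pick([.5343,-.1873],r)
print('held',ctrl.get_state()['width'])
if ctrl.get_state()['width']>.012:
    ctrl.move_l([.47,.1,.2],r,vel=.2)
    place([.465,.32],r)
ctrl.move_l([.42,.25,.25],r,vel=.2)
s,i=shot('wrist','w5');t,j=shot('top','t5')
cv2.imwrite('pics/c5.png',np.hstack([i[:,60:400],cv2.resize(j[120:280,130:360],None,fx=2,fy=2)[:320].copy() if 0 else cv2.resize(j[120:312,130:360],(460,384))]))
```

```text
down hit False
grip 22.3583 [ 0.53470209 -0.18746764  0.11357984] 0.01808728460604265 25.015132427215576 [-0.83505629 -0.47078451  3.36017998]
held 0.018241782010077288
touch True
place 28.0333 [0.4648801  0.31991628 0.03459504] 0.01792061313436344 [-0.42825881 -0.53093945  5.54469606]
29.75 0.0360410312770749
```

View pics/c5.png

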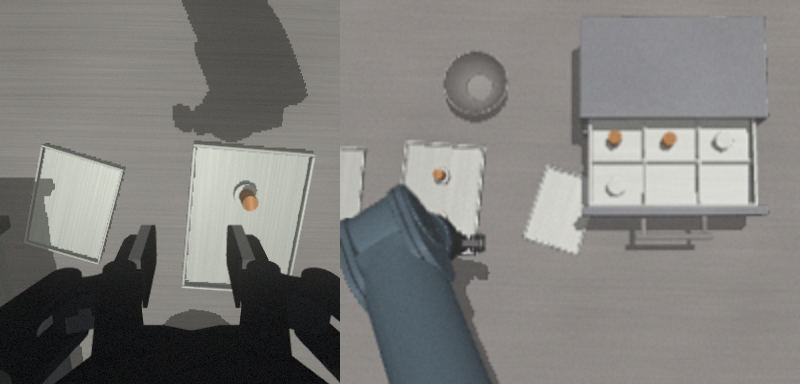

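The first stopper is still standing at (247,200), and the drawer is out with both caps and both corks in it. The second stopper is hidden behind the finger, so I'll check it in the side view.

Run:
```python
from h import *
r=down(np.pi+.026)
ctrl.move_l([.42,.05,.28],r,vel=.2)
s,i=shot('side','s6');t,j=shot('top','t6')
cv2.imwrite('pics/c6.png',np.hstack([cv2.resize(i[130:220,130:230],(400,360)),cv2.resize(j[180:260,150:230],(360,360))]))
print(ctrl.get_state()['clock'])
```

```text
31.875
```

View pics/c6.png

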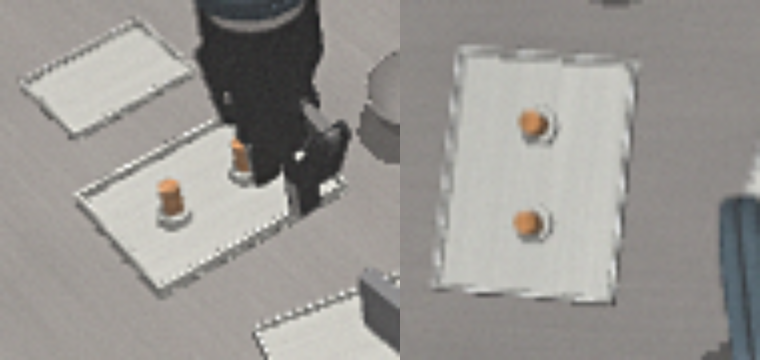

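Both stoppers stand upright in the tray, at (533,125) and (529,225) in the top crop. The robot is clear, so I'm handing in.

```bash
python3 -c "
from bench import ctrl
ctrl.dwell(.3);print(ctrl.close_job())"
```

```text
the job is handed in; nothing more can be done
None
```

I handed the job in at about 32 s: the top drawer is pulled out to its stop, both T-stoppers stand head down in the largest tray, the caps and corks are still in the drawer, and I saw no contact with the bottles or bowl; no verdict was returned.

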